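Find the sticky spot on the sliding board trimmer

ROBOT

A 7-joint arm with a two-finger parallel gripper is mounted at the origin on the work surface. World frame = base frame: x ahead of the robot, y to its left, z up, the work surface at z = 0. Lengths are in m, angles in rad, forces in N, time in s.
With the tool pointing down it reaches from about 0.425 to 0.925 m from the base axis. Payload 6.8 kg.
Tool frame: the origin (TCP) lies midway between the tips of the shut fingers; the grasp point (between the pads) lies 19 mm behind it (bot.pinch_z is the distance from the TCP to the grasp point, in m); x points along the fingers, y is the direction in which the jaws open and shut, and the axes are right-handed (so a half turn about x gives the same grasp; the last joint's range is limited). The gripper opens to 85 mm and grips with 20 to 120 N. Pads are 22 mm wide; open, the fingers measure 114 mm over their backs; the gripper's body (76 mm by 85 mm) begins 54 mm behind the grasp point. The pads swing forward as they close: fully open they stand 13 mm farther back than shut.
Start: joints at [1.022, 0.477, 0.022, 1.555, -0.011, 1.109, -0.083], TCP at [0.288, -0.61, 0.231] pointing down, gripper open.
Joint ranges: [-2.96, 2.96], [-0.34, 2.1], [-1.41, 1.46], [0.24, 2.44], [-1.37, 4.51], [0.17, 1.92], [-2.96, 2.96]. Speed limits (rad/s): [2.39, 2.39, 3.14, 3.14, 3.14, 3.14, 3.14].

INTERFACE

Orientations are given as a unit quaternion [w, x, y, z].
In Python, from station import bot gives the robot as it stands. The module is installed in compiled form; this text tells all that it offers.
- The arm moves only by the tool step_arm, never from a script. Its argument "plan" is a list of rows, each a list of 6 numbers: the shift along the tool's x, y, z in units of 40 mm (1.0 is 40 mm), then the turn, a rotation vector about the tool's x, y, z in units of 360 degrees (1.0 is 360 degrees). In form: [[dx, dy, dz, ax, ay, az], ...]. A call has 1 to 8 rows; each row shifts and turns the commanded pose from where the row before left it, along the tool's axes as they then stand; what a row does not reach is not made up. A row lasts 1/8 s, in which the tool goes at most 62.5 mm and 10.7 degrees, less where a joint would pass 70% of its speed; a pose out of reach is approached as far as the arm can. A call with a number of a shift or a turn outside -1 to 1 is refused whole. A call with a gripper value outside its range is refused whole. "fingers" is the closure, from -1 (fully open) to 1 (shut), set as the call begins (left out, the last holds). The fingers move at their own pace and stop on an object; "force" is the grip in N (left out, the last holds). Time passes only in rows, so rows that do not move let the fingers close. It gives the time, the measured TCP pose, the force and the opening at its end, in the units of the state.
- bot.get_obs(): the state, without advancing time (a new reading comes with each control period).
- bot.read_camera(name): name is "scene" or "side" or "wrist"; returns (picture, depth): 480x640x3 uint8, red, green, blue; 480x640 float32, m along the optical axis (not along the pixel's ray), 0 where there is no reading.
- bot.camera_model(name): a dict with "mtx" (3x3 intrinsics, pixels), "origin" and "rotation" of the camera in the world; the wrist camera has in their place "T_tool_cam" (4x4, takes a point from camera to tool coordinates, whose origin is the TCP and whose axes are the tool frame's). Camera axes: x right, y up, looking along -z (the intrinsics and any distortion apply to the point x, -y, -z); pixel columns grow to the right and rows downward; lengths in m; the calibration is good to about 2 mm. A picture is of the moment at which its call begins: read the wrist's pose just before it. camera_model takes no time and is no camera call.
- bot.hand_in(): hands the job in, once; it reports no verdict.
The state is a dict: "t": time; "q": joint angles; "joint_vel": joint speeds; "joint_torque": joint torques, N m; "eef_pos": TCP position; "tool_rot": TCP orientation; "contact_force": force on the tool from outside, world axes, zero at the start; "torque": the same for the moment, N m; "gripper_width": opening from 0.0 (shut) to 1.0 (fully open).
Only numpy, scipy, OpenCV 4.12 (cv2) and the standard library are available. Lean on these libraries where they do the work, as an engineer would, in place of code of your own. Each camera call takes 0.05 s, during which the arm holds its last target.

TASK

Take the wood offcut out of the board trimmer's track and put it in the cardboard carton. Then run the carriage through its full travel to feel for the sticky spot: gently up against the left stop first, then gently up against the right stop, without banging either. Bring it back and leave it standing in the middle of the sticky spot so that I can see where the rail needs attention, and leave everything else on the bench where it is.

Things in the scene. Friction and masses are not known exactly. Their poses are not given: they have to be found in the camera images.
- trimmer: board trimmer screwed to the bench: plywood bed 260 x 460 mm, 18 mm thick, carrying a steel rail 15 mm wide, 15 high, 400 long. Origin: centre of the bed's underside, at bench height; y runs along the rail to the left stop, z up. The rail's centre line lies at x = +70 mm, the green cutting track (34 mm wide) at x = +8 mm. A 12 mm high fence crosses the front part at y = +213 mm.
- runner (a joint): carriage position along the rail, m: 0 mid-rail, positive to the left stop (trimmer's +y). Buffers are met at about +0.130 and -0.130 and give 1 mm per 3 N. While it moves the drag is about 2 N, except in one unseen sticky spot some 30 mm long, centred anywhere from -0.09 to +0.09, where it swells to 8 to 14 N (less once stopped) and fades again, alike both ways. Left alone, the carriage stays put.
- carriage: trimmer's carriage: aluminium plate 105 x 80 mm, top 50 mm above the bench, on a steel bearing block on the rail; a round grey blade guard 42 mm across hangs over the cutting track (23 to 65 mm above the bench). Origin: on the rail's centre line at bed height (18 mm above the bench), midway along the carriage; axes as the trimmer's.
- knob (a point): top centre of the carriage's dark wooden knob, an upright cylinder 28 mm across and 45 mm tall (50 to 95 mm above the bench), centred over the rail; nothing within 40 mm of it rises as high as its lower 15 mm
- stop_left: grey stop block 21 mm high clamped over the rail's left end (trimmer's +y), with a black rubber buffer facing the carriage; origin 8 mm behind the buffer's face, on the bed. The steel end of the carriage's bearing block meets the buffer.
- stop_right: the same at the rail's right end (trimmer's -y)
- offcut: pale wood offcut 24 x 60 x 20 mm (x, y, z), 20 to 45 g, lying on the trimmer's cutting track between the carriage and the left stop, in the way of the blade guard; origin: centre of its underside
- carton: open cardboard carton 240 x 160 mm, 75 mm high, walls 4 mm thick, standing fast at the robot's left; some wood blocks fill its +x end (x above 50 mm from its origin), the rest is empty. Origin: centre of its underside, z up.
- workstrip: brown wood strip 32 x 170 x 9 mm lying on the front part of the trimmer's bed, to be left alone; origin: centre of its underside
- glue_bottle: yellow glue bottle with red nozzle, 60 mm across, 155 mm tall, to be left alone; origin: centre of its underside
- tape_roll: yellow tape roll 90 mm across, 22 mm high, to be left alone; origin: centre of its underside
- strip_bundle: bundle of wood strips 140 x 46 x 43 mm with an orange band, to be left alone; origin: centre of its underside
- ply_scrap: plywood scrap 110 x 130 x 12 mm, to be left alone; origin: centre of its underside
- try_square: try square: dark wooden stock 100 x 18 x 16 mm, steel blade 150 mm along +y, to be left alone; origin: under the stock's centre
Things that resemble listed ones, but are neither listed nor needed, are in the scene too. There is more than one size of the offcut; the one meant has the size given above.

How it is judged:
On the way, in this order (a step that is already met when the one before it is completed fails the run):
1. the offcut lies in the carton (x of offcut in the frame of carton between -0.115 and 0.115 m and y of offcut in the frame of carton between -0.075 and 0.075 m and height (world z) of offcut below 0.06 m and contact force between the fingers and offcut below 0.1 N), for 0.2 s.
2. the carriage is pressed against the left stop with more than 1 N (contact force between carriage and stop_left above 1 N), for 0.1 s.
3. the carriage is pressed against the right stop with more than 1 N (contact force between carriage and stop_right above 1 N), for 0.1 s.
At the end, for the whole second after the job is handed in: The carriage stands still on the sticky spot, clear of both stops: the rail pinches it with more than 4 N, which holds within about 10 mm either side of the middle of the spot. The offcut lies at rest inside the carton (its origin between the walls and below 60 mm). The robot has let go (contact force between carriage and anything else above 4 N and value of joint runner between -0.115 and 0.115 m and linear speed of carriage below 0.005 m/s and x of offcut in the frame of carton between -0.115 and 0.115 m and y of offcut in the frame of carton between -0.075 and 0.075 m and height (world z) of offcut below 0.06 m and linear speed of offcut below 0.02 m/s); the robot touches nothing.
It fails at once if the carriage bangs or is forced against the left stop: more than 20 N (contact force between carriage and stop_left above 20 N).
It fails at once if the carriage bangs or is forced against the right stop: more than 20 N (contact force between carriage and stop_right above 20 N).
It fails at once if another thing on the bench is moved more than 30 mm (distance of any of workstrip, glue_bottle, tape_roll, strip_bundle, ply_scrap, try_square from where it was at the start of the episode above 0.03 m).
It also fails if it takes over 72 s, if anything falls off the work surface, if the arm or the gripper's body presses on something with over 40 N, if the wrist force passes 120 N, or if a joint passes its speed limit or range.

## Working session

There is one attempt and no reset: what is moved stays moved. The work goes in short steps, Python scripts to look and compute and a tool call to move; the robot and the scene stay as the last step left them, time stands still between calls to the robot, and variables do not carry over. Pictures are saved under pics/ and viewed, and the job is handed in when it is done.

Besides the shell and the picture viewer there is one more tool, called after "Call:" as name(argument=value, ...) on one line, values as JSON. step_arm: Moves the arm, as the interface text tells. Shifts and turns lie within -1 to 1; 1 stands for 40 mm of shift or 360 degrees of turn. Its arguments: {"type":"object","properties":{"plan":{"type":"array"},"fingers":{"type":"number"},"force":{"type":"number"}},"required":["plan"]}

```bash
mkdir -p pics; cat > h.py <<'E'
import numpy as np, cv2
from station import bot
from scipy.spatial.transform import Rotation as R
def cam(name):
    m=bot.camera_model(name)
    if 'T_tool_cam' in m:
        o=bot.get_obs();T=np.eye(4);q=o['tool_rot'];T[:3,:3]=R.from_quat([q[1],q[2],q[3],q[0]]).as_matrix();T[:3,3]=o['eef_pos']
        W=T@np.array(m['T_tool_cam']);return np.array(m['mtx']),W[:3,3],W[:3,:3],m
    return np.array(m['mtx']),np.array(m['origin']),np.array(m['rotation']),m
def onplane(c,uv,z):
    K,o,Rm=c[:3]
    d=np.linalg.inv(K)@np.array([uv[0],uv[1],1.]);d=Rm@np.array([d[0],-d[1],-d[2]])
    return o+d*(z-o[2])/d[2]
def proj(c,p):
    K,o,Rm=c[:3];v=Rm.T@(np.array(p)-o);v=K@np.array([v[0],-v[1],-v[2]]);return v[:2]/v[2]
def pts(c,dep):
    K,o,Rm=c[:3];h,w=dep.shape;u,v=np.meshgrid(np.arange(w),np.arange(h))
    x=(u-K[0,2])/K[0,0]*dep;y=(v-K[1,2])/K[1,1]*dep
    P=np.stack([x,-y,-dep],-1);return P@Rm.T+o
E
python3 - <<'E'
from h import *
print(bot.get_obs(), bot.pinch_z)
for n in ['scene','side','wrist']:
    c=cam(n);p,d=bot.read_camera(n);cv2.imwrite(f'pics/{n}0.png',p[:,:,::-1]);np.savez(f'{n}0.npz',p=p,d=d,o=c[1],R=c[2],K=c[0])
    print(n,{k:np.round(v,4).tolist() if not isinstance(v,str) else v for k,v in c[3].items()})
E
```

```text
{'t': 0.0, 'q': array([ 1.02189891,  0.47778505,  0.02235156,  1.55648801, -0.01154139,
        1.10931652, -0.08309834]), 'joint_vel': array([ 0.00014091, -0.0007815 ,  0.00073907, -0.00042247, -0.00013074,
        0.00035737,  0.00053176]), 'joint_torque': array([ 3.84153727e-04, -5.96448326e+01,  1.60788137e+00, -2.81192493e+01,
        1.22599269e-02,  9.47239052e-03,  1.15794819e-05]), 'eef_pos': array([ 0.28772113, -0.60992459,  0.2303206 ]), 'tool_rot': array([-0.15394914, -0.6898209 , -0.15522007,  0.69018368]), 'contact_force': array([-0.00460452,  0.10500093,  1.1131476 ]), 'torque': array([ 0.01921414,  0.07402509, -0.01626856]), 'gripper_width': 0.993481778169647} 0.0187
scene {'mtx': [[585.0965, 0.0, 325.4577], [0.0, 585.0965, 245.8988], [0.0, 0.0, 1.0]], 'origin': [1.0818, -0.6963, 1.3452], 'rotation': [0.8988, 0.2866, 0.0969, 0.3174]}
side {'mtx': [[545.585, 0.0, 315.8789], [0.0, 545.585, 244.4067], [0.0, 0.0, 1.0]], 'origin': [-0.1097, 0.7553, 0.8698], 'rotation': [-0.2953, -0.1544, 0.4133, 0.8474]}
wrist {'mtx': [[413.9576, 0.0, 320.5415], [0.0, 413.9576, 237.2003], [0.0, 0.0, 1.0]], 'T_tool_cam': [[-0.0003, 0.2717, -0.9624, -0.1434], [1.0, 0.0001, -0.0003, 0.0018], [-0.0, -0.9624, -0.2717, -0.0697], [0.0, 0.0, 0.0, 1.0]]}
```

```bash
sed -i "s/np.array(m\['origin'\]),np.array(m\['rotation'\]),m/np.array(m['origin']),R.from_quat(np.array(m['rotation'])[[1,2,3,0]]).as_matrix(),m/" h.py; python3 -c "
from h import *
print(cam('scene')[:3])
o=bot.get_obs();q=o['tool_rot'];print(R.from_quat([q[1],q[2],q[3],q[0]]).as_matrix())"
```

```text
(array([[585.09650298,   0.        , 325.45768415],
       [  0.        , 585.09650298, 245.89884246],
       [  0.        ,   0.        ,   1.        ]]), array([ 1.08183533, -0.69629578,  1.3451628 ]), array([[ 0.77978946, -0.51494511,  0.35603361],
       [ 0.62599394,  0.63432404, -0.45361284],
       [ 0.00774504,  0.57659739,  0.81699171]]))
[[-6.89042260e-04  4.26709911e-01 -9.04388289e-01]
 [ 1.24538814e-03 -9.04387436e-01 -4.26710457e-01]
 [-9.99998987e-01 -1.42033599e-03  9.17416992e-05]]
```

View pics/scene0.png

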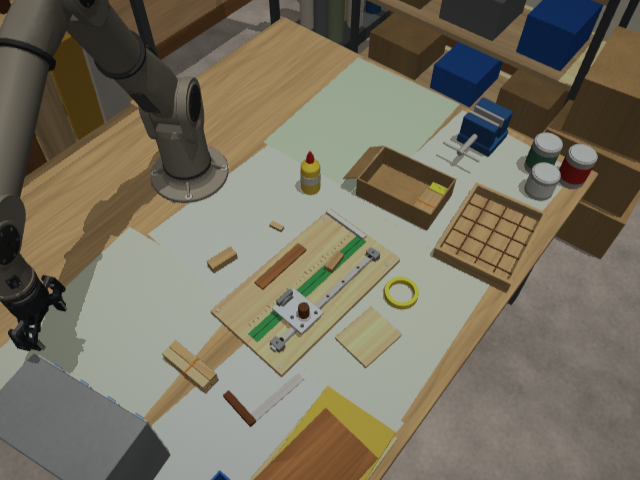

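View pics/side0.png

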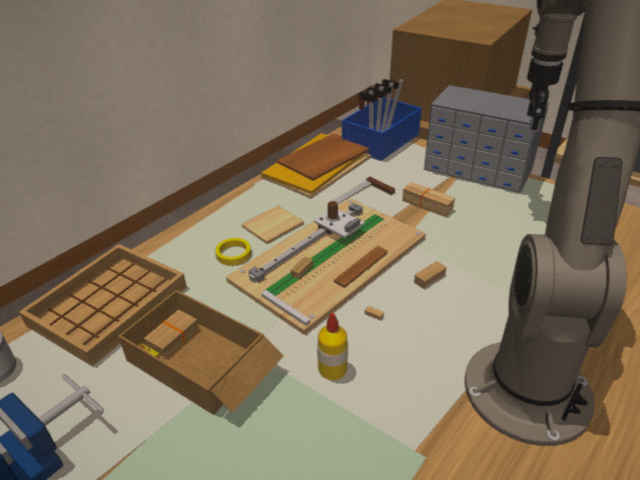

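Scene view: trimmer at (305,290), carriage with knob (303,310), carton (405,185). Candidate offcuts: (333,262) on the green track; (222,260) on the bench, larger; (277,226) on the bench, small. The track one fits "lying on the cutting track between carriage and left stop". I'll confirm it in an enlarged crop and measure it.

```bash
python3 - <<'E'
from h import *
z=np.load('scene0.npz');p,d=z['p'],z['d'];c=cam('scene')
cr=p[200:370,200:420,::-1];cv2.imwrite('pics/crop1.png',cv2.resize(cr,None,fx=3.4,fy=3.4,interpolation=cv2.INTER_CUBIC))
cr=p[140:235,320:480,::-1];cv2.imwrite('pics/crop2.png',cv2.resize(cr,None,fx=4.5,fy=4.5,interpolation=cv2.INTER_CUBIC))
P=pts(c,d)
for n,u,v in [('knob',303,307),('offcut',334,260),('bed',240,305),('carton floor',390,190),('blkA',222,258),('blkB',277,225),('stopL',374,254),('stopR',278,344),('bench',330,210)]:
    print(n,P[v,u].round(4))
E
```

```text
knob [ 0.6109 -0.1812  0.1011]
offcut [0.5614 0.0046 0.0439]
bed [ 0.4479 -0.2441  0.0159]
carton floor [0.5199 0.3304 0.0055]
blkA [ 0.3151 -0.173   0.0279]
blkB [0.3505 0.0107 0.0175]
stopL [0.6307 0.0922 0.0367]
stopR [ 0.6058 -0.2724  0.0379]
bench [0.4436 0.1357 0.0379]
```

View pics/crop1.png

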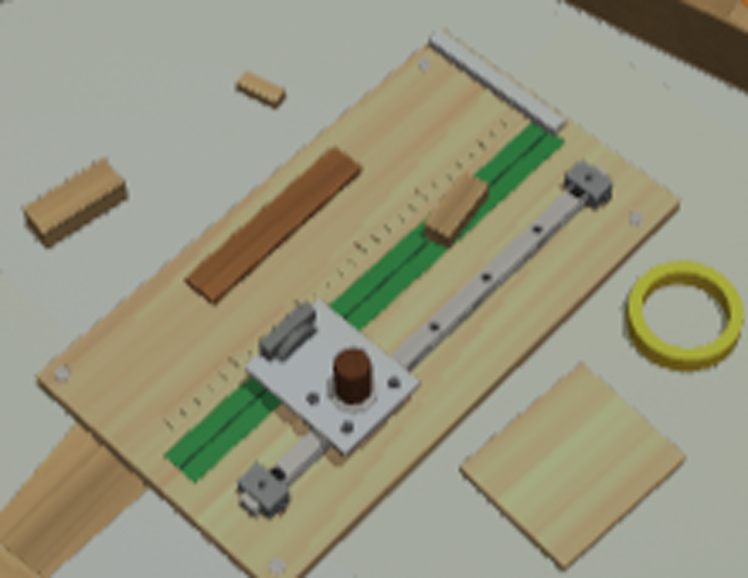

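View pics/crop2.png

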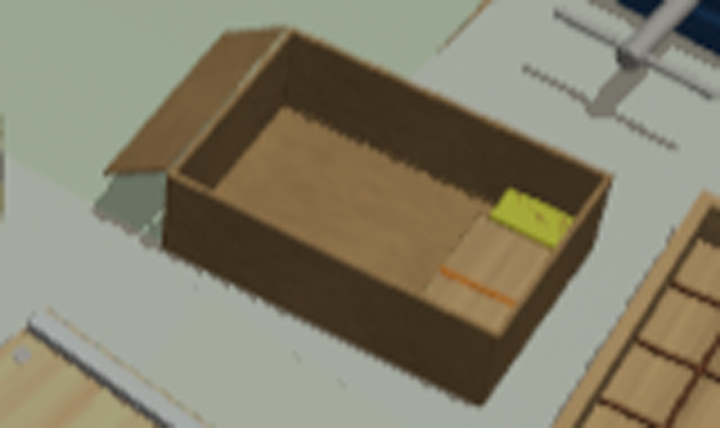

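```bash
python3 - <<'E'
from h import *
c=cam('scene');z=np.load('scene0.npz');p,d=z['p'],z['d']
f=lambda u,v,zz:onplane(c,(200+u/3.4,200+v/3.4),zz)
for n,u,v,zz in [('bedL',38,378,.018),('bedR',680,205,.018),('stopL',590,180,.039),('stopR',262,488,.039),('knob',352,362,.095),('track L',553,137,.018),('trackR',180,468,.018)]: print(n,f(u,v,zz).round(4))
for u,v in [(470,175),(489,187),(449,238),(426,227)]: print('off',f(u,v,.038).round(4))
g=lambda u,v,zz:onplane(c,(320+u/4.5,140+v/4.5),zz)
for u,v in [(290,30),(610,180),(500,335),(172,175)]: print('carton top',g(u,v,.075).round(4))
# depth bias
P=pts(c,d); print('bench z',P[230,200],P[130,350])
# wood mask for offcut
hsv=cv2.cvtColor(p,cv2.COLOR_RGB2HSV);print(hsv[260,334],hsv[268,331],hsv[262,345],hsv[255,326])
# same for side
s=cam('side');zs=np.load('side0.npz')
cv2.imwrite('pics/crop3.png',cv2.resize(zs['p'][190:330,220:430,::-1],None,fx=3.8,fy=3.8,interpolation=cv2.INTER_CUBIC))
E
```

```text
bedL [ 0.404  -0.3046  0.018 ]
bedR [0.6917 0.1314 0.018 ]
stopL [0.6285 0.0928 0.039 ]
stopR [ 0.6036 -0.2732  0.039 ]
knob [ 0.6086 -0.1767  0.095 ]
track L [0.5722 0.1211 0.018 ]
trackR [ 0.5384 -0.2922  0.018 ]
off [0.5507 0.0369 0.038 ]
off [0.5696 0.0373 0.038 ]
off [ 0.5749 -0.0206  0.038 ]
off [ 0.5545 -0.0239  0.038 ]
carton top [0.437  0.4075 0.075 ]
carton top [0.6745 0.4281 0.075 ]
carton top [0.6886 0.2762 0.075 ]
carton top [0.4534 0.2537 0.075 ]
bench z [ 0.18278866 -0.13296356  0.00138078] [ 0.26699688  0.46375472 -0.00058682]
[ 18 110 139] [ 20 102 148] [ 24  74 165] [ 25  73 164]
```

View pics/crop3.png

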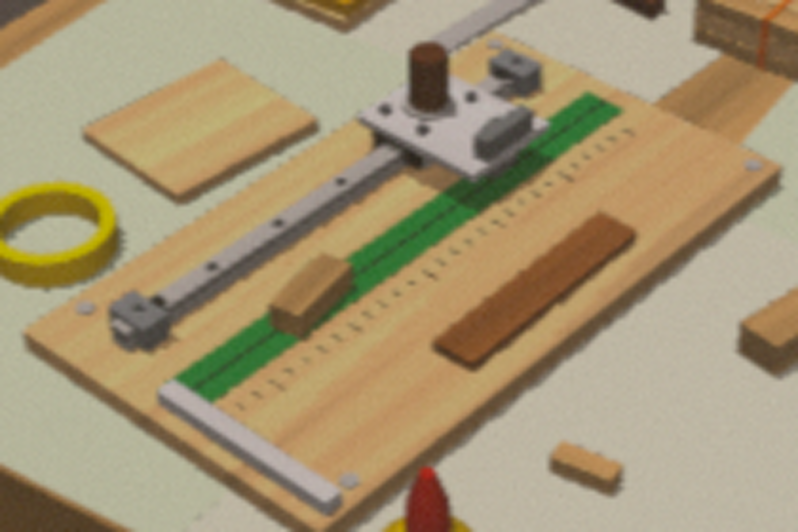

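Crop confirms the offcut on the green track, scene (334,260): top about 20 x 60 mm and at bed height +20. The bench ones at (222,260) and (277,226) are off the trimmer and of other sizes. I'm moving above the trimmer.

Call:
step_arm(plan=[[0,-0.65,-0.76,-0.0235,0,0],[0,-0.53,-0.85,-0.0235,0,0],[0,-0.4,-0.91,-0.0235,0,0],[0,-0.27,-0.96,-0.0235,0,0],[0,-0.12,-0.99,-0.0235,0,0],[0,0.02,-1,-0.0235,0,0],[0,0.17,-0.98,-0.0235,0,0],[0,0.31,-0.95,-0.0235,0,0]], fingers=-0.2, force=40)

```text
t: 1.15
eef_pos: [0.4177, -0.3172, 0.2312]
tool_rot: [0.514, 0.486, 0.514, -0.486]
contact_force: [0.1, -0.6, -0.3]
gripper_width: 0.6
```

```bash
cat >> h.py <<'E'
def rel(target,yaw=None):
    o=bot.get_obs();q=o['tool_rot'];M=R.from_quat([q[1],q[2],q[3],q[0]]).as_matrix()
    th=np.degrees(np.arctan2(M[1,1],M[0,1]))
    print('t',o['t'],'pos',o['eef_pos'].round(4),'yaw',th.round(2),'down',M[:,0].round(4),'F',o['contact_force'].round(2),'w',o['gripper_width'])
    print('shift units',((M.T@(np.array(target)-o['eef_pos']))/.04).round(3), 'ax',None if yaw is None else -(yaw-th)/360)
E
python3 -c "
from h import *
rel([.562,.007,.23],3)"
```

```text
t 1.15 pos [ 0.4177 -0.3172  0.2312] yaw 3.21 down [-3.e-04  1.e-04 -1.e+00] F [ 0.12 -0.65 -0.35] w 0.6000066897793743
shift units [ 0.029  4.056 -7.891] ax 0.0005849345421470185
```

Call:
step_arm(plan=[[0,0.5,-0.98],[0,0.5,-0.98],[0,0.5,-0.98],[0,0.5,-0.98],[0,0.5,-0.98],[0,0.5,-0.98],[0,0.5,-0.98],[0,0.5,-0.98]])

```text
validation failed for argument at $.pl...
```

Call:
step_arm(plan=[[0,0.5,-0.98,0,0,0],[0,0.5,-0.98,0,0,0],[0,0.5,-0.98,0,0,0],[0,0.5,-0.98,0,0,0],[0,0.5,-0.98,0,0,0],[0,0.5,-0.98,0,0,0],[0,0.5,-0.98,0,0,0],[0,0.5,-0.98,0,0,0]])

```text
t: 2.15
eef_pos: [0.5615, 0.004, 0.2311]
tool_rot: [0.513, 0.487, 0.513, -0.487]
contact_force: [0.8, -0.6, -1.0]
gripper_width: 0.601
```

Call:
step_arm(plan=[[0,0,0,0,0,0],[0,0,0,0,0,0]])

```text
t: 2.4
eef_pos: [0.5608, 0.0022, 0.2309]
tool_rot: [0.513, 0.487, 0.513, -0.487]
contact_force: [-0.5, 0.5, -0.0]
gripper_width: 0.602
```

```bash
python3 - <<'E'
from h import *
rel([.562,.007,.23],3)
c=cam('wrist');p,d=bot.read_camera('wrist');cv2.imwrite('pics/wrist1.png',p[:,:,::-1]);np.savez('wrist1.npz',p=p,d=d,o=c[1],R=c[2],K=c[0])
E
```

```text
t 2.4 pos [0.5608 0.0022 0.2309] yaw 2.93 down [-9.e-04 -6.e-04 -1.e+00] F [-0.51  0.52 -0.02] w 0.6016909784713561
shift units [ 0.022  0.035 -0.117] ax -0.00019937243264782386
```

View pics/wrist1.png

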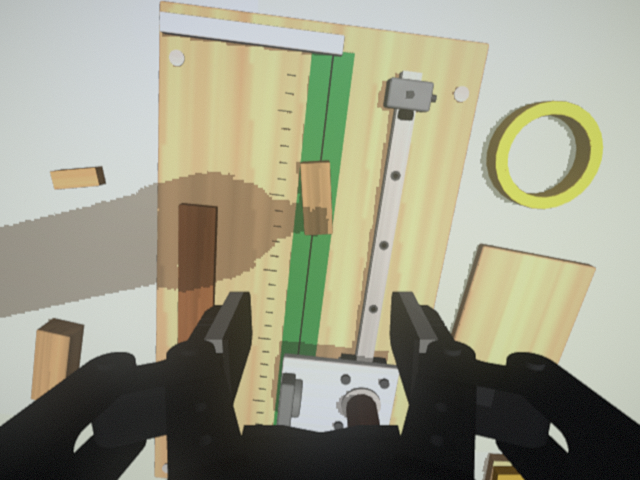

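Wrist view: the offcut's top runs from (301,162)/(329,161) to (306,234)/(332,234), on the green track; knob at (362,408), left stop at (408,93).

```bash
python3 - <<'E'
from h import *
c=cam('wrist');p,d=np.load('wrist1.npz')['p'],0
cv2.imwrite('pics/crop4.png',cv2.resize(p[140:250,260:370,::-1],None,fx=5,fy=5,interpolation=cv2.INTER_CUBIC))
f=lambda u,v,z:onplane(c,(u,v),z).round(4)
for q in [(301,162),(329,161),(332,234),(306,234)]: print(f(*q,.038))
print('stopL',f(408,93,.039),'rail',f(404,125,.033),f(367,350,.033),'track centre',f(332,54,.018),f(302,350,.018))
E
```

```text
[0.5446 0.0359 0.038 ]
[0.5671 0.0378 0.038 ]
[ 0.573  -0.0228  0.038 ]
[ 0.5511 -0.0239  0.038 ]
stopL [0.6246 0.0923 0.039 ] rail [0.6252 0.0685 0.033 ] [ 0.612  -0.1341  0.033 ] track centre [0.5653 0.1199 0.018 ] [ 0.5514 -0.1462  0.018 ]
```

View pics/crop4.png

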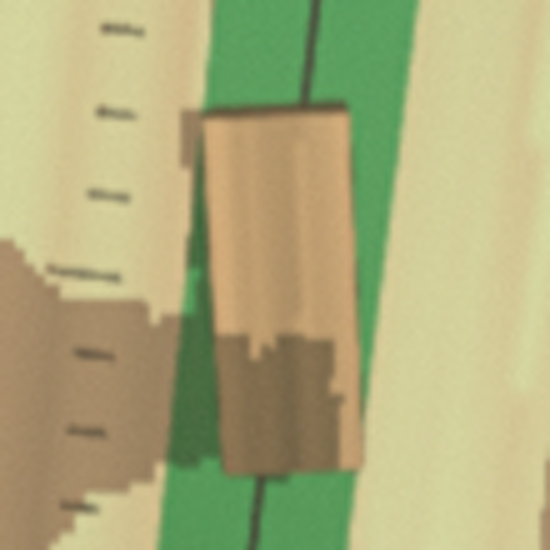

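Call:
step_arm(plan=[[0.7,0,-0.13,-0.007,0,0],[0.9,0,0,0,0,0],[0.9,0,0,0,0,0],[0.9,0,0,0,0,0],[0.8,0,0,0,0,0],[0.6,0,0,0,0,0],[0.4,0,0,0,0,0],[0,0,0,0,0,0]])

```text
t: 3.45
eef_pos: [0.5602, 0.0071, 0.0225]
tool_rot: [0.523, 0.475, 0.523, -0.477]
contact_force: [-0.2, -0.6, -0.1]
gripper_width: 0.6
```

```bash
python3 - <<'E'
from h import *
rel([.5605,.0073,.021],5)
c=cam('wrist');p,d=bot.read_camera('wrist');cv2.imwrite('pics/wrist2.png',p[:,:,::-1])
E
```

```text
t 3.45 pos [0.5602 0.0071 0.0225] yaw 5.39 down [-1.9e-03 -6.0e-04 -1.0e+00] F [-0.18 -0.63 -0.12] w 0.5996025935486411
shift units [ 0.038  0.009 -0.005] ax 0.0010813140514377131
```

View pics/wrist2.png

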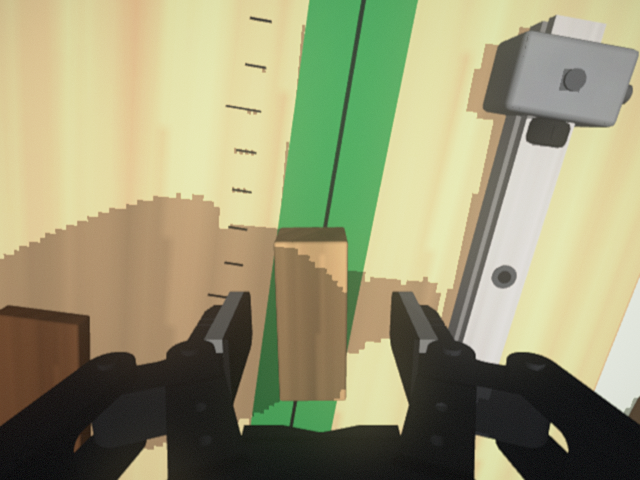

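The offcut (312,315) lies between the jaws (235,330)/(405,330), aligned. Closing.

Call:
step_arm(plan=[[0,0,0,0,0,0],[0,0,0,0,0,0],[0,0,0,0,0,0],[0,0,0,0,0,0]], fingers=1, force=40)

```text
t: 4.0
eef_pos: [0.5619, 0.008, 0.0245]
tool_rot: [0.524, 0.476, 0.523, -0.475]
contact_force: [-1.0, -1.3, 6.9]
gripper_width: 0.272
```

Call:
step_arm(plan=[[-0.5,0,0,0,0,0],[-0.9,0,0,0,0,0],[-0.9,0,0,0,0,0],[-0.9,0,0,0,0,0],[-0.5,0,0,0,0,0]])

```text
t: 4.62
eef_pos: [0.5617, 0.0083, 0.1747]
tool_rot: [0.524, 0.476, 0.522, -0.475]
contact_force: [0.0, 0.2, 0.0]
gripper_width: 0.271
```

```bash
python3 - <<'E'
from h import *
rel([.53,.337,.16],5)
p,d=bot.read_camera('wrist');cv2.imwrite('pics/wrist3.png',p[:,:,::-1])
E
```

```text
t 4.625 pos [0.5617 0.0083 0.1747] yaw 5.47 down [ 3.4e-03  1.0e-04 -1.0e+00] F [0.05 0.24 0.03] w 0.27053391040081876
shift units [ 3.650e-01 -7.000e-03 -8.255e+00] ax 0.0013007042081735864
```

View pics/wrist3.png

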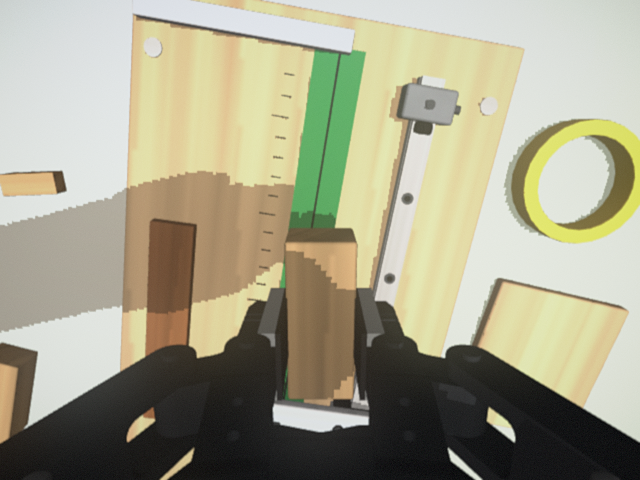

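The offcut is held at (320,315), opening 23 mm. On to the carton.

Call:
step_arm(plan=[[0,0,-0.5,0,0,0],[0,0,-0.98,0,0,0],[0,0,-0.98,0,0,0],[0,0,-0.98,0,0,0],[0,0,-0.98,0,0,0],[0,0,-0.98,0,0,0],[0,0,-0.98,0,0,0],[0,0,-0.98,0,0,0]])

```text
t: 5.68
eef_pos: [0.5325, 0.3022, 0.1716]
tool_rot: [0.523, 0.476, 0.523, -0.476]
contact_force: [0.3, 0.3, -0.4]
gripper_width: 0.268
```

Call:
step_arm(plan=[[0,0,-0.6,0,0,0],[0,0,-0.29,0,0,0],[0,0,0,0,0,0]])

```text
t: 6.05
eef_pos: [0.5293, 0.3367, 0.1713]
tool_rot: [0.523, 0.475, 0.523, -0.475]
contact_force: [0.0, -0.8, 0.2]
gripper_width: 0.269
```

```bash
python3 - <<'E'
from h import *
rel([.53,.337,.04],5)
for n in ['wrist','side']:
  p,d=bot.read_camera(n);cv2.imwrite(f'pics/{n}4.png',p[:,:,::-1])
E
```

```text
t 6.05 pos [0.5293 0.3367 0.1713] yaw 5.51 down [-2.e-04 -1.e-04 -1.e+00] F [ 0.03 -0.82  0.19] w 0.26931481559420245
shift units [ 3.283  0.02  -0.006] ax 0.001405911937846565
```

View pics/wrist4.png

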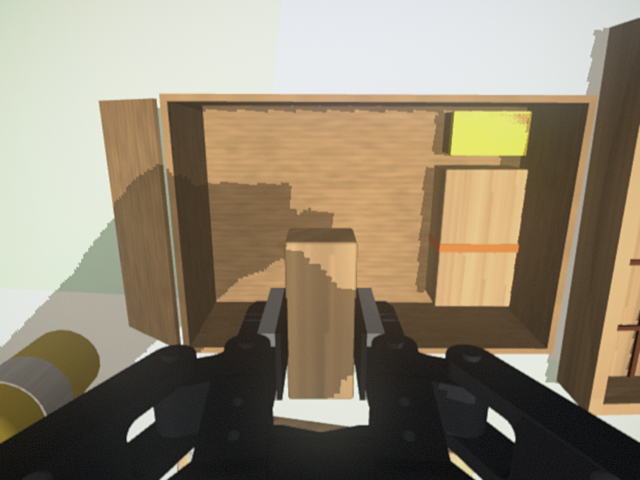

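View pics/side4.png

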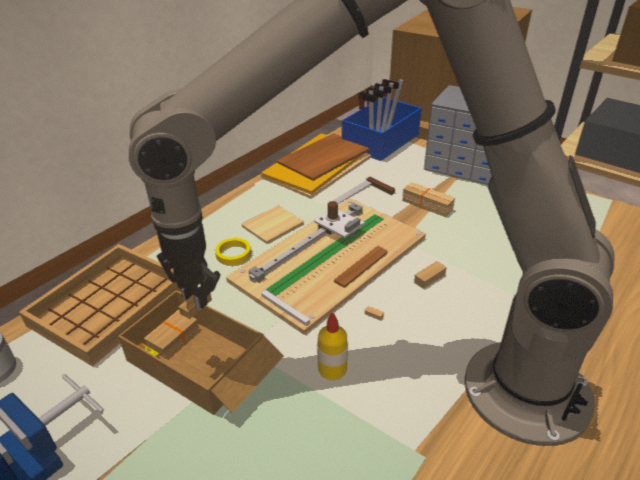

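Wrist view: carton rim spans rows 98–350 and columns 165–595, empty floor left of 430. Checking its centre.

```bash
python3 - <<'E'
from h import *
c=cam('wrist')
for q in [(163,97),(594,98),(553,352),(185,350)]: print(onplane(c,q,.075).round(4))
E
```

```text
[0.4379 0.4063 0.075 ]
[0.6735 0.4279 0.075 ]
[0.6898 0.2714 0.075 ]
[0.4506 0.2504 0.075 ]
```

Call:
step_arm(plan=[[0.6,0,0,0,0,0],[0.9,0,0,0,0,0],[0.9,0,0,0,0,0],[0.7,0,0,0,0,0],[0.45,0,0,0,0,0],[0.23,0,0,0,0,0],[0,0,0,0,0,0]])

```text
t: 7.02
eef_pos: [0.5298, 0.3363, 0.0201]
tool_rot: [0.523, 0.476, 0.523, -0.476]
contact_force: [0.6, -0.1, -0.1]
gripper_width: 0.271
```

Call:
step_arm(plan=[[0,0,0,0,0,0],[0,0,0,0,0,0],[0,0,0,0,0,0],[0,0,0,0,0,0]], fingers=-0.2)

```text
t: 7.52
eef_pos: [0.5297, 0.3366, 0.0204]
tool_rot: [0.523, 0.476, 0.523, -0.476]
contact_force: [0.5, 0.1, -0.3]
gripper_width: 0.601
```

Call:
step_arm(plan=[[-0.5,0,0,0,0,0],[-0.9,0,0,0,0,0],[-0.9,0,0,0,0,0],[-0.9,0,0,0,0,0],[-0.58,0,0,0,0,0],[0,0,0,0,0,0]])

```text
t: 8.28
eef_pos: [0.5307, 0.3377, 0.1747]
tool_rot: [0.524, 0.477, 0.523, -0.474]
contact_force: [-0.8, 0.9, -0.5]
gripper_width: 0.598
```

```bash
python3 - <<'E'
from h import *
rel([.6086,-.1767,.2],-4.2)
for n in ['scene','wrist']:
  p,d=bot.read_camera(n);cv2.imwrite(f'pics/{n}5.png',p[:,:,::-1])
E
```

```text
t 8.275 pos [0.5307 0.3377 0.1747] yaw 5.45 down [ 0.0045  0.0029 -1.    ] F [-0.77  0.87 -0.54] w 0.598091045795277
shift units [-0.66   0.72  12.985] ax 0.02681929128339027
```

View pics/wrist5.png

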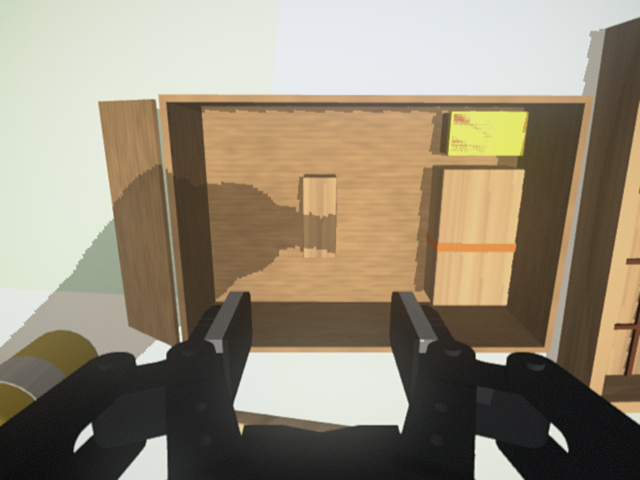

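View pics/scene5.png

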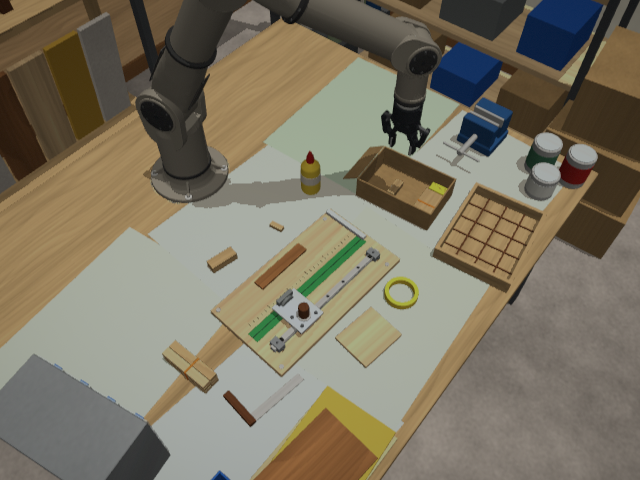

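The offcut lies flat in the carton (wrist 320,217). Now over the knob.

Call:
step_arm(plan=[[-0.3,0,0.6,0.0134,0,0],[-0.3,0,0.95,0.0134,0,0],[0,0.1,0.98,0,0,0],[0,0.1,0.98,0,0,0],[0,0.1,0.98,0,0,0],[0,0.1,0.98,0,0,0],[0,0.1,0.98,0,0,0],[0,0.1,0.98,0,0,0]])

```text
t: 9.38
eef_pos: [0.5382, 0.0353, 0.1951]
tool_rot: [-0.48, -0.519, -0.48, 0.519]
contact_force: [-0.2, 0.6, 0.0]
gripper_width: 0.602
```

```bash
python3 - <<'E'
from h import *
rel([.6075,-.1767,.2],-4.2)
E
```

```text
t 9.375 pos [0.5382 0.0353 0.1951] yaw -4.43 down [-1.1e-03 -7.0e-04 -1.0e+00] F [-0.22  0.55  0.  ] w 0.60240007333379
shift units [-0.121  2.137  5.151] ax -0.0006493096078698906
```

Call:
step_arm(plan=[[0,0.4,0.9,0,0,0],[0,0.4,0.9,0,0,0],[0,0.4,0.9,0,0,0],[0,0.4,0.9,0,0,0],[0,0.35,0.9,0,0,0],[0,0.18,0.6,0,0,0],[0,0,0,0,0,0]])

```text
t: 10.25
eef_pos: [0.6077, -0.1754, 0.1947]
tool_rot: [-0.479, -0.519, -0.48, 0.52]
contact_force: [-0.5, 0.3, 0.6]
gripper_width: 0.6
```

```bash
python3 - <<'E'
from h import *
rel([.6075,-.1767,.2],-4.2)
c=cam('wrist');p,d=bot.read_camera('wrist');cv2.imwrite('pics/wrist6.png',p[:,:,::-1]);np.savez('wrist6.npz',p=p,d=d,o=c[1],R=c[2],K=c[0])
print(proj(c,[.6075,-.1767,.095]))
E
```

```text
t 10.25 pos [ 0.6077 -0.1754  0.1947] yaw -4.63 down [-0.0017 -0.0011 -1.    ] F [-0.46  0.26  0.57] w 0.6003565642277672
shift units [-0.133 -0.003  0.033] ax -0.0011817222075415036
[317.92854917 237.58432764]
```

View pics/wrist6.png

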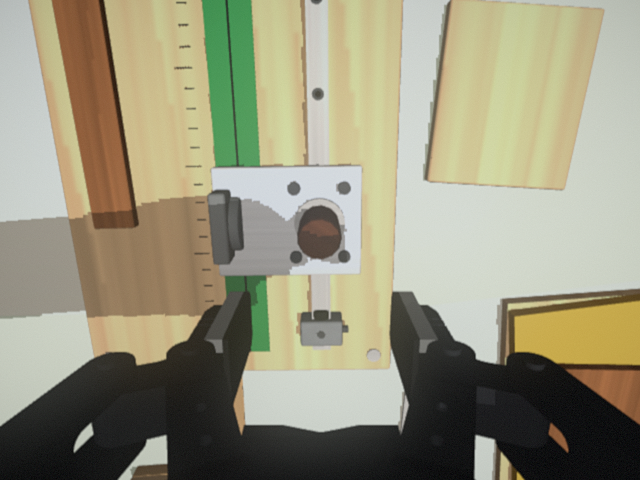

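```bash
python3 - <<'E'
from h import *
c=cam('wrist');p=np.load('wrist6.npz')['p']
cv2.imwrite('pics/crop6.png',cv2.resize(p[160:350,200:370,::-1],None,fx=3.5,fy=3.5,interpolation=cv2.INTER_CUBIC))
for q,z in [((319,234),.095),((318,240),.095),((321,332),.039),((317,94),.033),((316,2),.033)]: print(q,onplane(c,q,z).round(4))
E
```

```text
(319, 234) [ 0.6085 -0.1719  0.095 ]
(318, 240) [ 0.6076 -0.1756  0.095 ]
(321, 332) [ 0.6022 -0.2687  0.039 ]
(317, 94) [ 0.6134 -0.0877  0.033 ]
(316, 2) [ 0.6174 -0.0303  0.033 ]
```

View pics/crop6.png

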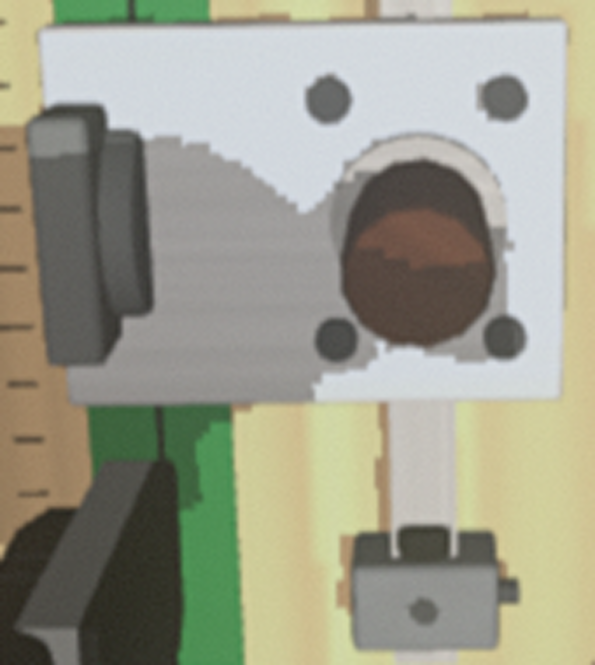

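Crop shows the knob top at wrist pixel (319,239) → (0.608, -0.175), right beneath the TCP. Descending to grip its upper part.

Call:
step_arm(plan=[[0.4,0,0,-0.002,0,0],[0.7,0,0,0,0,0],[0.7,0,0,0,0,0],[0.6,0,0,0,0,0],[0.4,0,0,0,0,0],[0.3,0,0,0,0,0],[0,0,0,0,0,0]])

```text
t: 11.18
eef_pos: [0.6086, -0.1709, 0.0706]
tool_rot: [-0.484, -0.515, -0.485, 0.515]
contact_force: [0.1, 0.1, 0.2]
gripper_width: 0.599
```

Call:
step_arm(plan=[[0,0,0,0,0,0],[0,0,0,0,0,0],[0,0,0,0,0,0],[0,0,0,0,0,0]], fingers=1, force=50)

```text
t: 11.68
eef_pos: [0.6075, -0.1717, 0.077]
tool_rot: [-0.484, -0.514, -0.484, 0.516]
contact_force: [-22.0, 3.0, 41.6]
gripper_width: 0.326
```

```bash
python3 - <<'E'
from h import *
rel([.6147,-.0893,.07],-3.8)
E
```

```text
t 11.675 pos [ 0.6075 -0.1717  0.077 ] yaw -3.52 down [-0.0029 -0.0025 -1.    ] F [-22.04   3.02  41.63] w 0.32644250510677575
shift units [ 0.169  0.053 -2.069] ax 0.0007814945903044632
```

Closing swung the pads down and left a preload (Fz 42, Fx -22 N). Relieving it.

Call:
step_arm(plan=[[-0.07,-0.03,0,0,0,0],[-0.07,-0.03,0,0,0,0],[0,0,0,0,0,0]])

```text
t: 12.05
eef_pos: [0.6069, -0.1722, 0.0787]
tool_rot: [-0.485, -0.515, -0.484, 0.515]
contact_force: [-6.0, -1.2, 12.4]
gripper_width: 0.304
```

Call:
step_arm(plan=[[-0.05,-0.015,0,0,0,0],[0,0,0,0,0,0]])

```text
t: 12.3
eef_pos: [0.6068, -0.1714, 0.0788]
tool_rot: [0.485, 0.515, 0.484, -0.515]
contact_force: [1.7, -2.3, -3.9]
gripper_width: 0.303
```

Call:
step_arm(plan=[[0,0,-0.125,0,0,0],[0,0,-0.125,0,0,0]])

```text
t: 12.55
eef_pos: [0.6075, -0.1607, 0.0789]
tool_rot: [0.485, 0.515, 0.484, -0.514]
contact_force: [5.3, -1.7, -6.4]
gripper_width: 0.303
```

Call:
step_arm(plan=[[0,0,-0.125,0,0,0],[0,0,-0.125,0,0,0]])

```text
t: 12.8
eef_pos: [0.6081, -0.1504, 0.0788]
tool_rot: [0.485, 0.515, 0.484, -0.514]
contact_force: [5.6, -3.7, -6.2]
gripper_width: 0.302
```

Call:
step_arm(plan=[[0,0,-0.125,0,0,0],[0,0,-0.125,0,0,0]])

```text
t: 13.05
eef_pos: [0.6088, -0.1405, 0.0789]
tool_rot: [0.485, 0.515, 0.484, -0.514]
contact_force: [5.8, -2.9, -6.4]
gripper_width: 0.302
```

Call:
step_arm(plan=[[0,0,-0.125,0,0,0],[0,0,-0.125,0,0,0]])

```text
t: 13.3
eef_pos: [0.6095, -0.1306, 0.0789]
tool_rot: [0.485, 0.515, 0.484, -0.514]
contact_force: [5.9, -2.1, -7.4]
gripper_width: 0.308
```

Call:
step_arm(plan=[[0.02,0.02,-0.125,0,0,0],[0,0,-0.125,0,0,0]])

```text
t: 13.55
eef_pos: [0.6102, -0.1208, 0.0788]
tool_rot: [0.485, 0.515, 0.484, -0.515]
contact_force: [0.2, -2.2, 3.7]
gripper_width: 0.302
```

Call:
step_arm(plan=[[0,0,-0.125,0,0,0],[0,0,-0.125,0,0,0]])

```text
t: 13.8
eef_pos: [0.6108, -0.111, 0.0787]
tool_rot: [0.485, 0.515, 0.484, -0.515]
contact_force: [0.3, -2.0, 5.3]
gripper_width: 0.306
```

Call:
step_arm(plan=[[0,0,-0.125,0,0,0],[0,0,-0.125,0,0,0]])

```text
t: 14.05
eef_pos: [0.6115, -0.1011, 0.0787]
tool_rot: [0.485, 0.515, 0.484, -0.515]
contact_force: [-0.2, -1.8, 5.4]
gripper_width: 0.299
```

Call:
step_arm(plan=[[0,0,-0.125,0,0,0],[0,0,-0.125,0,0,0]])

```text
t: 14.3
eef_pos: [0.6122, -0.0911, 0.0787]
tool_rot: [0.485, 0.515, 0.484, -0.515]
contact_force: [1.3, -1.0, 5.7]
gripper_width: 0.303
```

Call:
step_arm(plan=[[0,0,-0.125,0,0,0],[0,0,-0.125,0,0,0]])

```text
t: 14.55
eef_pos: [0.6128, -0.0811, 0.0787]
tool_rot: [0.485, 0.515, 0.484, -0.515]
contact_force: [2.5, -1.7, 4.9]
gripper_width: 0.304
```

Call:
step_arm(plan=[[0,0,-0.125,0,0,0],[0,0,-0.125,0,0,0]])

```text
t: 14.8
eef_pos: [0.6135, -0.0711, 0.0787]
tool_rot: [0.485, 0.515, 0.484, -0.515]
contact_force: [1.3, -2.2, 4.3]
gripper_width: 0.303
```

Call:
step_arm(plan=[[0,0,-0.125,0,0,0],[0,0,-0.125,0,0,0]])

```text
t: 15.05
eef_pos: [0.6142, -0.0611, 0.0787]
tool_rot: [0.485, 0.515, 0.484, -0.515]
contact_force: [2.2, -1.8, 4.8]
gripper_width: 0.304
```

Call:
step_arm(plan=[[0,0,-0.125,0,0,0],[0,0,-0.125,0,0,0]])

```text
t: 15.3
eef_pos: [0.6148, -0.0511, 0.0788]
tool_rot: [0.485, 0.515, 0.484, -0.515]
contact_force: [1.6, -1.4, 5.6]
gripper_width: 0.304
```

Call:
step_arm(plan=[[0,0,-0.125,0,0,0],[0,0,-0.125,0,0,0]])

```text
t: 15.55
eef_pos: [0.6155, -0.0412, 0.0788]
tool_rot: [0.485, 0.515, 0.484, -0.515]
contact_force: [0.6, -2.9, 4.1]
gripper_width: 0.306
```

Call:
step_arm(plan=[[0,0,-0.125,0,0,0],[0,0,-0.125,0,0,0]])

```text
t: 15.8
eef_pos: [0.6162, -0.0312, 0.0787]
tool_rot: [0.485, 0.515, 0.484, -0.515]
contact_force: [2.3, -2.4, 3.8]
gripper_width: 0.3
```

Call:
step_arm(plan=[[0,0,-0.125,0,0,0],[0,0,-0.125,0,0,0]])

```text
t: 16.05
eef_pos: [0.6168, -0.022, 0.0788]
tool_rot: [0.485, 0.515, 0.484, -0.515]
contact_force: [2.0, -6.2, 5.6]
gripper_width: 0.303
```

Call:
step_arm(plan=[[0,0,-0.125,0,0,0],[0,0,-0.125,0,0,0]])

```text
t: 16.3
eef_pos: [0.6173, -0.0144, 0.0787]
tool_rot: [-0.485, -0.515, -0.483, 0.516]
contact_force: [2.5, -8.1, 7.2]
gripper_width: 0.307
```

Call:
step_arm(plan=[[0,0,-0.125,0,0,0],[0,0,-0.125,0,0,0]])

```text
t: 16.55
eef_pos: [0.6179, -0.004, 0.0787]
tool_rot: [-0.485, -0.515, -0.483, 0.516]
contact_force: [2.5, -6.2, 6.1]
gripper_width: 0.302
```

Call:
step_arm(plan=[[0,0,-0.125,0,0,0],[0,0,-0.125,0,0,0]])

```text
t: 16.8
eef_pos: [0.6188, 0.0085, 0.0787]
tool_rot: [0.485, 0.516, 0.484, -0.514]
contact_force: [4.1, -2.6, 5.1]
gripper_width: 0.305
```

Sticky bump around TCP y ≈ -0.013. Slowing towards the left stop.

Call:
step_arm(plan=[[0,0,-0.1,0,0,0],[0,0,-0.1,0,0,0]])

```text
t: 17.05
eef_pos: [0.6193, 0.017, 0.0787]
tool_rot: [0.485, 0.516, 0.484, -0.514]
contact_force: [4.7, -2.2, 5.3]
gripper_width: 0.305
```

Call:
step_arm(plan=[[0,0,-0.1,0,0,0],[0,0,-0.1,0,0,0]])

```text
t: 17.3
eef_pos: [0.6199, 0.0249, 0.0787]
tool_rot: [0.485, 0.516, 0.484, -0.514]
contact_force: [2.8, -2.9, 5.5]
gripper_width: 0.306
```

Call:
step_arm(plan=[[0,0,-0.05,0,0,0],[0,0,-0.05,0,0,0]])

```text
t: 17.55
eef_pos: [0.6201, 0.0288, 0.0787]
tool_rot: [0.485, 0.516, 0.484, -0.514]
contact_force: [5.0, -2.8, 6.0]
gripper_width: 0.304
```

Call:
step_arm(plan=[[0,0,-0.03,0,0,0],[0,0,-0.03,0,0,0]])

```text
t: 17.8
eef_pos: [0.6203, 0.0312, 0.0787]
tool_rot: [0.485, 0.516, 0.484, -0.514]
contact_force: [5.1, -2.4, 5.5]
gripper_width: 0.301
```

Call:
step_arm(plan=[[0,0,-0.03,0,0,0],[0,0,-0.03,0,0,0]])

```text
t: 18.05
eef_pos: [0.6205, 0.0335, 0.0788]
tool_rot: [0.485, 0.516, 0.484, -0.514]
contact_force: [5.0, -1.9, 5.0]
gripper_width: 0.307
```

Call:
step_arm(plan=[[0,0,-0.03,0,0,0],[0,0,-0.03,0,0,0]])

```text
t: 18.3
eef_pos: [0.6206, 0.0359, 0.0787]
tool_rot: [0.485, 0.516, 0.484, -0.514]
contact_force: [5.4, -2.9, 5.2]
gripper_width: 0.31
```

Call:
step_arm(plan=[[0,0,-0.03,0,0,0],[0,0,-0.03,0,0,0]])

```text
t: 18.55
eef_pos: [0.6208, 0.0383, 0.0788]
tool_rot: [0.485, 0.516, 0.484, -0.514]
contact_force: [5.3, -2.4, 4.9]
gripper_width: 0.304
```

Call:
step_arm(plan=[[0,0,-0.03,0,0,0],[0,0,-0.03,0,0,0]])

```text
t: 18.8
eef_pos: [0.6209, 0.0407, 0.0787]
tool_rot: [0.485, 0.516, 0.484, -0.514]
contact_force: [4.3, -2.4, 4.0]
gripper_width: 0.308
```

Call:
step_arm(plan=[[0,0,-0.03,0,0,0],[0,0,-0.03,0,0,0]])

```text
t: 19.05
eef_pos: [0.6211, 0.0431, 0.0787]
tool_rot: [0.485, 0.516, 0.484, -0.514]
contact_force: [5.5, -2.1, 4.6]
gripper_width: 0.302
```

Call:
step_arm(plan=[[0,0,-0.03,0,0,0],[0,0,-0.03,0,0,0]])

```text
t: 19.3
eef_pos: [0.6213, 0.0455, 0.0788]
tool_rot: [0.485, 0.516, 0.484, -0.514]
contact_force: [5.3, -2.4, 5.2]
gripper_width: 0.306
```

Call:
step_arm(plan=[[0,0,-0.03,0,0,0],[0,0,-0.01,0,0,0]])

```text
t: 19.55
eef_pos: [0.6213, 0.047, 0.0787]
tool_rot: [0.485, 0.516, 0.484, -0.514]
contact_force: [5.5, -3.1, 6.0]
gripper_width: 0.303
```

Call:
step_arm(plan=[[0,0,-0.03,0,0,0],[0,0,-0.01,0,0,0]])

```text
t: 19.8
eef_pos: [0.6214, 0.0472, 0.0787]
tool_rot: [0.485, 0.515, 0.484, -0.515]
contact_force: [4.3, -5.4, 6.5]
gripper_width: 0.303
```

Call:
step_arm(plan=[[0,0,-0.03,0,0,0],[0,0,-0.01,0,0,0]])

```text
t: 20.05
eef_pos: [0.6214, 0.0473, 0.0787]
tool_rot: [-0.485, -0.515, -0.483, 0.516]
contact_force: [3.5, -8.0, 7.2]
gripper_width: 0.304
```

Call:
step_arm(plan=[[0,0,-0.03,0,0,0],[0,0,0,0,0,0],[0,0,0,0,0,0]])

```text
t: 20.42
eef_pos: [0.6214, 0.0474, 0.0787]
tool_rot: [-0.485, -0.515, -0.483, 0.516]
contact_force: [2.9, -10.1, 7.9]
gripper_width: 0.303
```

```bash
python3 - <<'E'
from h import *
rel([.6147,-.0893,.07],-3.8)
c=cam('wrist')
p,d=bot.read_camera('wrist');cv2.imwrite('pics/wrist7.png',p[:,:,::-1])
E
```

```text
t 20.425 pos [0.6214 0.0474 0.0787] yaw -3.61 down [ 0.0015 -0.0044 -1.    ] F [  2.91 -10.08   7.92] w 0.3034438619836163
shift units [0.233 0.047 3.419] ax 0.0005324297882509691
```

View pics/wrist7.png

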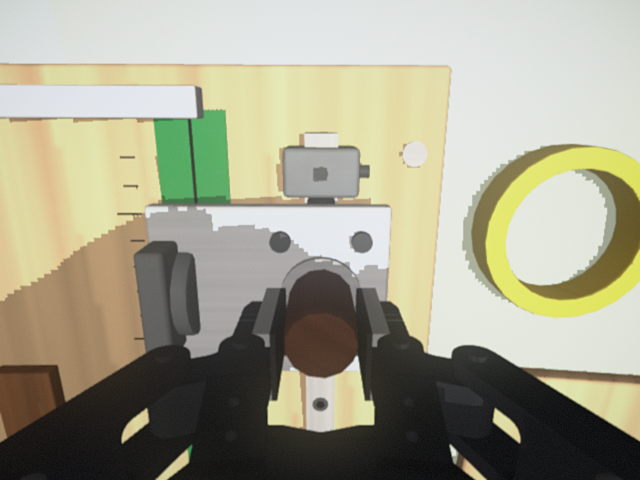

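Plate edge at row 205 and stop face at row 197, so the carriage looks to be at the buffer, but the force rose more steeply than 3 N/mm. I'll check with geometry.

```bash
python3 - <<'E'
from h import *
c=cam('wrist')
a=onplane(c,(320,205),.05);b=onplane(c,(320,173),.039);e=onplane(c,(320,197),.039);k=onplane(c,(320,345),.095)
print('plate edge',a,'stop mid',b,'stop face',e,'knob',k)
cv2.imwrite('pics/crop7.png',cv2.resize(cv2.imread('pics/wrist7.png')[120:400,230:410],None,fx=2.8,fy=2.1,interpolation=cv2.INTER_CUBIC))
s=cam('side');p,d=bot.read_camera('side');cv2.imwrite('pics/side7.png',cv2.resize(p[180:320,200:400,::-1],None,fx=4,fy=4,interpolation=cv2.INTER_CUBIC))
E
```

```text
plate edge [0.62487368 0.08036575 0.05      ] stop mid [0.62564605 0.09241487 0.039     ] stop face [0.62497    0.08174888 0.039     ] knob [0.62231613 0.04057413 0.095     ]
```

View pics/side7.png

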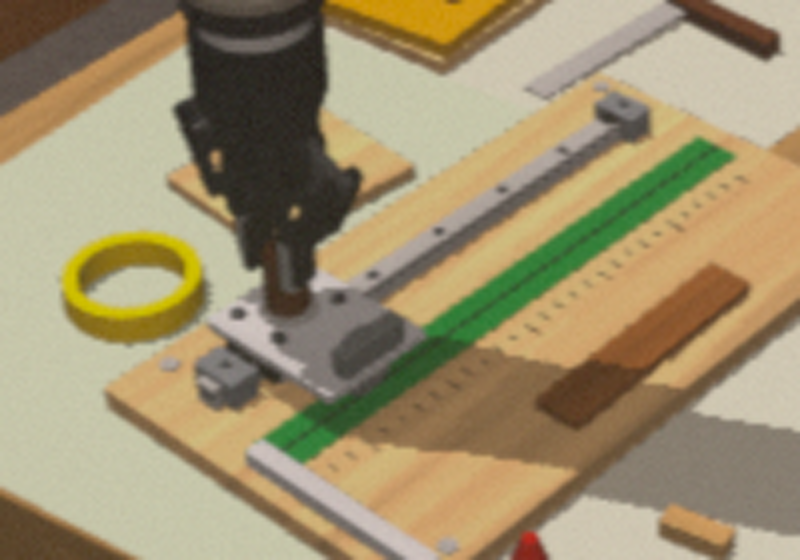

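View pics/crop7.png

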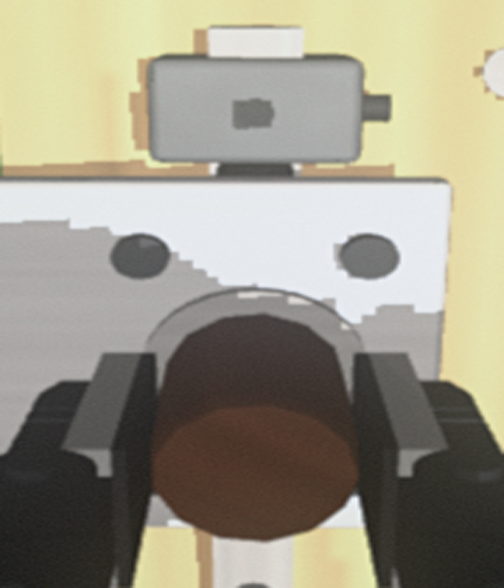

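Geometry: plate edge to stop centre is 12 mm, which fits contact. One more small push for certainty, then back off.

Call:
step_arm(plan=[[0,0,-0.03,0,0,0],[0,0,0,0,0,0]])

```text
t: 20.78
eef_pos: [0.6214, 0.0475, 0.0787]
tool_rot: [-0.486, -0.515, -0.482, 0.517]
contact_force: [3.6, -11.8, 7.6]
gripper_width: 0.302
```

Call:
step_arm(plan=[[0,0,0.05,0,0,0],[0,0,0.05,0,0,0]])

```text
t: 21.02
eef_pos: [0.6213, 0.0471, 0.0787]
tool_rot: [0.485, 0.516, 0.484, -0.515]
contact_force: [4.8, -1.4, 4.6]
gripper_width: 0.306
```

Call:
step_arm(plan=[[0,0,0.05,0,0,0],[0,0,0.05,0,0,0]])

```text
t: 21.28
eef_pos: [0.6213, 0.046, 0.0788]
tool_rot: [0.485, 0.516, 0.485, -0.513]
contact_force: [6.1, 1.0, 3.5]
gripper_width: 0.306
```

Call:
step_arm(plan=[[0,0,0.05,0,0,0],[0,0,0.05,0,0,0]])

```text
t: 21.52
eef_pos: [0.621, 0.0423, 0.0788]
tool_rot: [0.485, 0.516, 0.485, -0.513]
contact_force: [5.7, 1.8, 3.0]
gripper_width: 0.305
```

Call:
step_arm(plan=[[0,0,0.1,0,0,0],[0,0,0.125,0,0,0],[0,0,0.125,0,0,0],[0,0,0.125,0,0,0],[0,0,0.125,0,0,0],[0,0,0.1,0,0,0]])

```text
t: 22.28
eef_pos: [0.6191, 0.014, 0.0788]
tool_rot: [0.485, 0.516, 0.485, -0.514]
contact_force: [4.6, 1.3, 4.6]
gripper_width: 0.305
```

Call:
step_arm(plan=[[0,0,0.1,0,0,0]])

```text
t: 22.4
eef_pos: [0.6189, 0.0101, 0.0787]
tool_rot: [0.485, 0.516, 0.485, -0.514]
contact_force: [3.9, 1.9, 4.8]
gripper_width: 0.307
```

Call:
step_arm(plan=[[0,0,0.1,0,0,0]])

```text
t: 22.52
eef_pos: [0.6186, 0.0061, 0.0787]
tool_rot: [0.485, 0.516, 0.485, -0.514]
contact_force: [4.5, 1.1, 5.1]
gripper_width: 0.306
```

Call:
step_arm(plan=[[0,0,0.1,0,0,0]])

```text
t: 22.65
eef_pos: [0.6184, 0.0025, 0.0788]
tool_rot: [0.485, 0.516, 0.485, -0.513]
contact_force: [4.8, 3.6, 4.4]
gripper_width: 0.304
```

Call:
step_arm(plan=[[0,0,0.1,0,0,0]])

```text
t: 22.78
eef_pos: [0.6182, -0.0003, 0.0788]
tool_rot: [0.485, 0.516, 0.485, -0.513]
contact_force: [4.3, 6.1, 4.5]
gripper_width: 0.299
```

Call:
step_arm(plan=[[0,0,0.1,0,0,0]])

```text
t: 22.9
eef_pos: [0.618, -0.0032, 0.0788]
tool_rot: [0.485, 0.516, 0.486, -0.512]
contact_force: [4.4, 7.9, 3.4]
gripper_width: 0.306
```

Call:
step_arm(plan=[[0,0,0.1,0,0,0]])

```text
t: 23.02
eef_pos: [0.6178, -0.0066, 0.0788]
tool_rot: [0.485, 0.516, 0.486, -0.512]
contact_force: [4.7, 8.8, 4.4]
gripper_width: 0.305
```

Call:
step_arm(plan=[[0,0,0.1,0,0,0]])

```text
t: 23.15
eef_pos: [0.6175, -0.0104, 0.0788]
tool_rot: [0.485, 0.516, 0.486, -0.512]
contact_force: [5.3, 7.0, 4.3]
gripper_width: 0.303
```

Call:
step_arm(plan=[[0,0,0.1,0,0,0]])

```text
t: 23.28
eef_pos: [0.6172, -0.0148, 0.0788]
tool_rot: [0.485, 0.516, 0.486, -0.512]
contact_force: [3.7, 5.6, 5.7]
gripper_width: 0.298
```

Call:
step_arm(plan=[[0,0,0.1,0,0,0]])

```text
t: 23.4
eef_pos: [0.6169, -0.0196, 0.0788]
tool_rot: [0.485, 0.516, 0.486, -0.513]
contact_force: [5.2, 4.5, 6.0]
gripper_width: 0.304
```

Call:
step_arm(plan=[[0,0,0.1,0,0,0]])

```text
t: 23.52
eef_pos: [0.6166, -0.0248, 0.0788]
tool_rot: [0.485, 0.516, 0.485, -0.513]
contact_force: [3.8, 2.2, 6.0]
gripper_width: 0.303
```

Call:
step_arm(plan=[[0,0,0.1,0,0,0]])

```text
t: 23.65
eef_pos: [0.6162, -0.0296, 0.0788]
tool_rot: [0.485, 0.516, 0.485, -0.514]
contact_force: [3.3, 1.9, 6.7]
gripper_width: 0.301
```

Call:
step_arm(plan=[[0,0,0.1,0,0,0]])

```text
t: 23.78
eef_pos: [0.616, -0.0336, 0.0787]
tool_rot: [0.485, 0.516, 0.485, -0.514]
contact_force: [4.0, 2.0, 6.9]
gripper_width: 0.303
```

Return pass: bump peaks near TCP y ≈ -0.0066, half-height about +0.001 to -0.018. On to the right stop (expected near y = -0.213).

Call:
step_arm(plan=[[0,0,0.125,0,0,0],[0,0,0.125,0,0,0],[0,0,0.125,0,0,0],[0,0,0.125,0,0,0],[0,0,0.125,0,0,0],[0,0,0.125,0,0,0],[0,0,0.125,0,0,0],[0,0,0.125,0,0,0]])

```text
t: 24.78
eef_pos: [0.6133, -0.0736, 0.0787]
tool_rot: [0.485, 0.515, 0.485, -0.514]
contact_force: [2.4, 1.5, 8.0]
gripper_width: 0.303
```

Call:
step_arm(plan=[[0,0,0.125,0,0,0],[0,0,0.125,0,0,0],[0,0,0.125,0,0,0],[0,0,0.125,0,0,0],[0,0,0.125,0,0,0],[0,0,0.125,0,0,0],[0,0,0.125,0,0,0],[0,0,0.125,0,0,0]])

```text
t: 25.78
eef_pos: [0.6107, -0.1134, 0.0787]
tool_rot: [0.485, 0.515, 0.485, -0.514]
contact_force: [1.4, 1.7, 8.3]
gripper_width: 0.303
```

Call:
step_arm(plan=[[0,0,0.125,0,0,0],[0,0,0.125,0,0,0],[0,0,0.125,0,0,0],[0,0,0.125,0,0,0],[0,0,0.125,0,0,0],[0,0,0.125,0,0,0],[0,0,0.125,0,0,0],[0,0,0.125,0,0,0]])

```text
t: 26.78
eef_pos: [0.608, -0.1533, 0.0787]
tool_rot: [0.485, 0.515, 0.485, -0.514]
contact_force: [-0.5, 1.4, 9.2]
gripper_width: 0.302
```

Call:
step_arm(plan=[[0,0,0.125,0,0,0],[0,0,0.125,0,0,0],[0,0,0.125,0,0,0],[0,0,0.125,0,0,0],[0,0,0.1,0,0,0],[0,0,0.05,0,0,0]])

```text
t: 27.52
eef_pos: [0.6063, -0.1796, 0.0787]
tool_rot: [0.484, 0.515, 0.485, -0.514]
contact_force: [-1.0, 1.4, 10.2]
gripper_width: 0.303
```

Call:
step_arm(plan=[[0,0,0.075,0,0,0],[0,0,0.075,0,0,0],[0,0,0.075,0,0,0],[0,0,0.075,0,0,0],[0,0,0.075,0,0,0],[0,0,0.05,0,0,0]])

```text
t: 28.28
eef_pos: [0.6051, -0.1964, 0.0787]
tool_rot: [0.484, 0.515, 0.485, -0.514]
contact_force: [-1.7, 1.4, 10.7]
gripper_width: 0.301
```

Call:
step_arm(plan=[[0,0,0.03,0,0,0],[0,0,0.03,0,0,0],[0,0,0.03,0,0,0]])

```text
t: 28.65
eef_pos: [0.6049, -0.1999, 0.0787]
tool_rot: [0.484, 0.515, 0.485, -0.514]
contact_force: [-1.5, 2.6, 10.3]
gripper_width: 0.304
```

Call:
step_arm(plan=[[0,0,0.03,0,0,0],[0,0,0.03,0,0,0],[0,0,0.03,0,0,0]])

```text
t: 29.02
eef_pos: [0.6047, -0.2035, 0.0787]
tool_rot: [0.484, 0.515, 0.485, -0.514]
contact_force: [-0.6, 0.9, 10.9]
gripper_width: 0.301
```

Call:
step_arm(plan=[[0,0,0.03,0,0,0],[0,0,0.03,0,0,0]])

```text
t: 29.28
eef_pos: [0.6045, -0.2059, 0.0787]
tool_rot: [0.484, 0.515, 0.485, -0.514]
contact_force: [-1.3, 2.4, 10.5]
gripper_width: 0.302
```

Call:
step_arm(plan=[[0,0,0.03,0,0,0],[0,0,0.03,0,0,0]])

```text
t: 29.52
eef_pos: [0.6044, -0.2083, 0.0787]
tool_rot: [0.484, 0.515, 0.485, -0.514]
contact_force: [-1.4, 0.6, 11.3]
gripper_width: 0.307
```

Call:
step_arm(plan=[[0,0,0.03,0,0,0],[0,0,0.03,0,0,0]])

```text
t: 29.78
eef_pos: [0.6042, -0.2107, 0.0787]
tool_rot: [0.484, 0.515, 0.485, -0.514]
contact_force: [-1.7, 1.4, 10.3]
gripper_width: 0.309
```

Call:
step_arm(plan=[[0,0,0.03,0,0,0],[0,0,0.01,0,0,0]])

```text
t: 30.02
eef_pos: [0.6041, -0.2124, 0.0787]
tool_rot: [0.484, 0.515, 0.485, -0.514]
contact_force: [-0.8, 1.1, 10.8]
gripper_width: 0.306
```

Call:
step_arm(plan=[[0,0,0.03,0,0,0],[0,0,0.01,0,0,0]])

```text
t: 30.28
eef_pos: [0.604, -0.213, 0.0787]
tool_rot: [0.484, 0.515, 0.486, -0.514]
contact_force: [-1.9, 4.2, 11.9]
gripper_width: 0.301
```

Call:
step_arm(plan=[[0,0,0.03,0,0,0],[0,0,0.01,0,0,0]])

```text
t: 30.52
eef_pos: [0.604, -0.2131, 0.0787]
tool_rot: [0.484, 0.515, 0.487, -0.514]
contact_force: [-1.7, 6.8, 12.5]
gripper_width: 0.304
```

Call:
step_arm(plan=[[0,0,0.03,0,0,0],[0,0,0.01,0,0,0],[0,0,0,0,0,0]])

```text
t: 30.9
eef_pos: [0.604, -0.2132, 0.0787]
tool_rot: [0.484, 0.515, 0.487, -0.513]
contact_force: [-2.5, 9.4, 12.7]
gripper_width: 0.308
```

Right buffer met (~8 N), 260.6 mm after the left one. Travel agrees with ±0.130. Going back for a slow centring pass.

Call:
step_arm(plan=[[0,0,0.02,0,0,0],[0,0,0,0,0,0],[0,0,-0.05,0,0,0],[0,0,-0.05,0,0,0],[0,0,-0.05,0,0,0],[0,0,-0.1,0,0,0],[0,0,-0.15,0,0,0],[0,0,-0.2,0,0,0]])

```text
t: 31.9
eef_pos: [0.6052, -0.1958, 0.0787]
tool_rot: [-0.485, -0.515, -0.484, 0.515]
contact_force: [0.3, -1.8, 8.5]
gripper_width: 0.303
```

Call:
step_arm(plan=[[0,0,-0.2,0,0,0],[0,0,-0.2,0,0,0],[0,0,-0.2,0,0,0],[0,0,-0.2,0,0,0],[0,0,-0.2,0,0,0],[0,0,-0.2,0,0,0],[0,0,-0.2,0,0,0],[0,0,-0.2,0,0,0]])

```text
t: 32.9
eef_pos: [0.6095, -0.1316, 0.0787]
tool_rot: [0.485, 0.515, 0.484, -0.515]
contact_force: [1.3, -2.8, 7.7]
gripper_width: 0.305
```

Call:
step_arm(plan=[[0,0,-0.2,0,0,0],[0,0,-0.2,0,0,0],[0,0,-0.2,0,0,0],[0,0,-0.2,0,0,0],[0,0,-0.2,0,0,0],[0,0,-0.2,0,0,0],[0,0,-0.2,0,0,0],[0,0,-0.2,0,0,0]])

```text
t: 33.9
eef_pos: [0.6137, -0.0678, 0.0787]
tool_rot: [0.485, 0.515, 0.484, -0.515]
contact_force: [3.3, -1.7, 8.1]
gripper_width: 0.307
```

Call:
step_arm(plan=[[0,0,-0.15,0,0,0],[0,0,-0.15,0,0,0],[0,0,-0.15,0,0,0],[0,0,-0.15,0,0,0],[0,0,-0.1,0,0,0],[0,0,-0.1,0,0,0]])

```text
t: 34.65
eef_pos: [0.6158, -0.0358, 0.0787]
tool_rot: [0.485, 0.515, 0.484, -0.515]
contact_force: [4.3, -1.3, 6.5]
gripper_width: 0.306
```

Call:
step_arm(plan=[[0,0,-0.05,0,0,0],[0,0,-0.05,0,0,0]])

```text
t: 34.9
eef_pos: [0.6161, -0.0318, 0.0787]
tool_rot: [0.485, 0.515, 0.484, -0.514]
contact_force: [3.6, -2.5, 7.4]
gripper_width: 0.304
```

Call:
step_arm(plan=[[0,0,-0.05,0,0,0],[0,0,-0.05,0,0,0]])

```text
t: 35.15
eef_pos: [0.6164, -0.0279, 0.0787]
tool_rot: [0.485, 0.515, 0.484, -0.514]
contact_force: [3.1, -2.0, 6.4]
gripper_width: 0.305
```

Call:
step_arm(plan=[[0,0,-0.05,0,0,0],[0,0,-0.05,0,0,0]])

```text
t: 35.4
eef_pos: [0.6166, -0.0242, 0.0787]
tool_rot: [0.485, 0.515, 0.484, -0.515]
contact_force: [4.9, -3.5, 7.2]
gripper_width: 0.306
```

Call:
step_arm(plan=[[0,0,-0.05,0,0,0],[0,0,-0.05,0,0,0]])

```text
t: 35.65
eef_pos: [0.6168, -0.0216, 0.0787]
tool_rot: [-0.485, -0.515, -0.484, 0.515]
contact_force: [3.5, -4.8, 7.8]
gripper_width: 0.303
```

Call:
step_arm(plan=[[0,0,-0.05,0,0,0],[0,0,-0.05,0,0,0]])

```text
t: 35.9
eef_pos: [0.6169, -0.0187, 0.0787]
tool_rot: [-0.485, -0.515, -0.483, 0.516]
contact_force: [3.3, -8.0, 7.1]
gripper_width: 0.303
```

Call:
step_arm(plan=[[0,0,-0.05,0,0,0],[0,0,-0.05,0,0,0]])

```text
t: 36.15
eef_pos: [0.6172, -0.0153, 0.0787]
tool_rot: [-0.485, -0.515, -0.483, 0.516]
contact_force: [2.5, -9.1, 8.4]
gripper_width: 0.302
```

Call:
step_arm(plan=[[0,0,-0.05,0,0,0],[0,0,-0.05,0,0,0]])

```text
t: 36.4
eef_pos: [0.6174, -0.0114, 0.0787]
tool_rot: [-0.485, -0.515, -0.483, 0.516]
contact_force: [3.6, -6.9, 9.1]
gripper_width: 0.308
```

Call:
step_arm(plan=[[0,0,-0.05,0,0,0],[0,0,-0.05,0,0,0]])

```text
t: 36.65
eef_pos: [0.6178, -0.0069, 0.0787]
tool_rot: [-0.485, -0.515, -0.483, 0.516]
contact_force: [3.8, -6.4, 8.4]
gripper_width: 0.304
```

Call:
step_arm(plan=[[0,0,-0.05,0,0,0],[0,0,-0.05,0,0,0]])

```text
t: 36.9
eef_pos: [0.6181, -0.0019, 0.0787]
tool_rot: [-0.485, -0.515, -0.483, 0.515]
contact_force: [4.6, -5.1, 6.4]
gripper_width: 0.303
```

Call:
step_arm(plan=[[0,0,-0.05,0,0,0],[0,0,-0.05,0,0,0]])

```text
t: 37.15
eef_pos: [0.6185, 0.0034, 0.0787]
tool_rot: [0.485, 0.515, 0.484, -0.515]
contact_force: [3.9, -1.8, 6.4]
gripper_width: 0.307
```

Call:
step_arm(plan=[[0,0,-0.05,0,0,0],[0,0,-0.05,0,0,0]])

```text
t: 37.4
eef_pos: [0.6187, 0.0079, 0.0787]
tool_rot: [0.485, 0.515, 0.484, -0.514]
contact_force: [4.4, -2.4, 6.6]
gripper_width: 0.298
```

Centre of the spot: mean of both directions ≈ TCP y = -0.011. Moving there.

Call:
step_arm(plan=[[0,0,0.1,0,0,0],[0,0,0.1,0,0,0],[0,0,0.1,0,0,0],[0,0,0.08,0,0,0],[0,0,0.05,0,0,0],[0,0,0.05,0,0,0]])

```text
t: 38.15
eef_pos: [0.6178, -0.0063, 0.0788]
tool_rot: [0.485, 0.516, 0.486, -0.512]
contact_force: [5.9, 7.5, 4.0]
gripper_width: 0.307
```

Call:
step_arm(plan=[[0,0,0.06,0,0,0],[0,0,0.03,0,0,0]])

```text
t: 38.4
eef_pos: [0.6175, -0.0101, 0.0788]
tool_rot: [0.485, 0.516, 0.486, -0.512]
contact_force: [4.7, 7.0, 3.9]
gripper_width: 0.302
```

Call:
step_arm(plan=[[0,0,-0.03,0,0,0],[0,0.01,-0.02,0,0,0],[0,0,0,0,0,0]])

```text
t: 38.78
eef_pos: [0.6175, -0.0104, 0.0788]
tool_rot: [0.485, 0.516, 0.485, -0.513]
contact_force: [2.0, 2.7, 6.9]
gripper_width: 0.301
```

Call:
step_arm(plan=[[0,0,-0.03,0,0,0],[0,0,0,0,0,0]])

```text
t: 39.02
eef_pos: [0.6175, -0.0103, 0.0788]
tool_rot: [0.485, 0.515, 0.485, -0.514]
contact_force: [2.8, 0.6, 7.5]
gripper_width: 0.306
```

Call:
step_arm(plan=[[0,0,0,0,0,0],[0,0,0,0,0,0],[0,0,0,0,0,0],[0,0,0,0,0,0]], fingers=-0.2)

```text
t: 39.52
eef_pos: [0.6164, -0.0117, 0.0777]
tool_rot: [-0.484, -0.515, -0.485, 0.515]
contact_force: [0.3, 0.2, 0.1]
gripper_width: 0.598
```

Call:
step_arm(plan=[[-0.3,0,0,0,0,0],[-0.6,0,0,0,0,0],[-0.8,0,0,0,0,0],[-0.8,0,0,0,0,0],[-0.5,0,0,0,0,0],[0,0,0,0,0,0],[0,0,0,0,0,0]])

```text
t: 40.4
eef_pos: [0.6162, -0.0119, 0.197]
tool_rot: [-0.484, -0.514, -0.485, 0.515]
contact_force: [-0.7, -0.6, 0.5]
gripper_width: 0.601
```

```bash
python3 - <<'E'
from h import *
rel([.6147,-.0893,.2],-3.8)
c=cam('wrist');p,d=bot.read_camera('wrist');cv2.imwrite('pics/wrist8.png',p[:,:,::-1])
p,d=bot.read_camera('scene');cv2.imwrite('pics/scene8.png',p[:,:,::-1])
E
```

```text
t 40.4 pos [ 0.6162 -0.0119  0.197 ] yaw -3.48 down [-1.8e-03 -2.0e-04 -1.0e+00] F [-0.66 -0.59  0.47] w 0.600608183486771
shift units [-0.075  0.08   1.934] ax 0.0008990326138924649
```

View pics/wrist8.png

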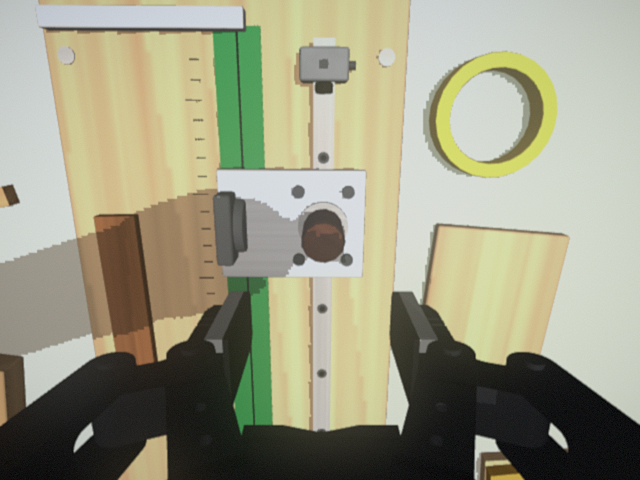

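View pics/scene8.png

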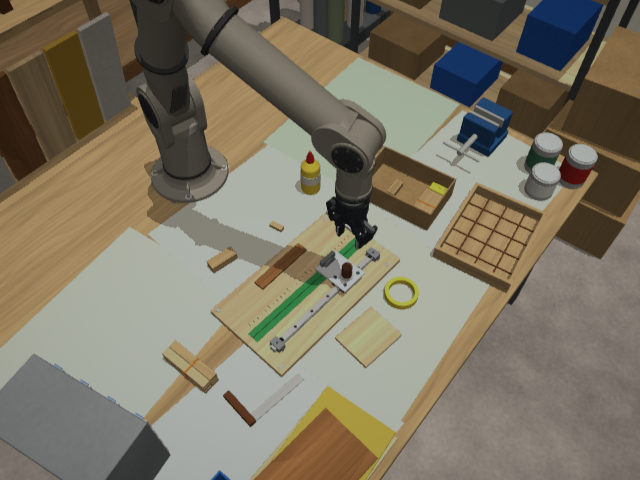

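Wrist view: carriage standing free, knob top at (323,243), left stop at (324,65); nothing else has moved and the offcut is in the carton (scene 398,187). Checking the final position.

```bash
python3 - <<'E'
from h import *
c=cam('wrist')
k=onplane(c,(323,243),.095);s=onplane(c,(324,65),.039);e=onplane(c,(290,169),.05);f=onplane(c,(290,276),.05)
print(k,s,e,f,'mid edges',(e[1]+f[1])/2,'s est',.1835-(s[1]-k[1]),.1835-(s[1]-(e[1]+f[1])/2))
E
```

```text
[ 0.61860093 -0.01729376  0.095     ] [0.6258827  0.09133972 0.039     ] [0.59821315 0.02430676 0.05      ] [ 0.59181141 -0.05492575  0.05      ] mid edges -0.015309495322855578 s est 0.0748665210730537 0.07685078812670236
```

```bash
python3 -c "
from station import bot
print(bot.hand_in(), bot.get_obs()['t'])"
```

```text
the job is handed in; nothing more can be done
the job is handed in; nothing more can be done
```

The offcut is in the carton, and the carriage stands in the middle of the sticky spot, released and clear of both stops. I handed in at about 40.5 s; hand-in gives no verdict.

- **Offcut:** I took the 24 x 60 mm block off the green track and set it flat on the empty floor of the carton. The last pictures show it still there.
- **Stops:** I ran the carriage by its knob up to the left buffer, then the right. The wrist force reached about 12 N on the left and about 9 N at the last reading on the right. I then pushed 0.8 mm further on the right without reading the force again. The two contacts were 260.6 mm apart, matching ±130 mm.
- **Sticky spot:** It lies about +72 mm from mid-rail, towards the left stop. The passes in opposite directions put the middle within about 1 mm of each other.
- **Last checks:** The carriage rests about 1 mm from that middle by the arm's reading. A rough camera estimate gave +75 to +77 mm, which disagrees by 2 to 4 mm but is inside the 10 mm allowance. Nothing else on the bench looks moved in the pictures; I didn't measure it.

**Two oddities:**
- Closing on the knob briefly pressed it down with about 42 N, because the pads swing forward as they shut. I eased this off before moving.
- Against the buffers the force rose more steeply with tool travel than 3 N per mm. The camera and the matching travel still point to real buffer contact.

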